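# Clamp a lens barrel in a hinged V-clamp and hold the lid down

## Robot

A 6-joint arm with a two-finger parallel gripper is mounted at the origin on the work surface. World frame = base frame: x ahead of the robot, y to its left, z up, the work surface at z = 0. Lengths are in m, angles in rad, forces in N, time in s.
With the tool pointing down it reaches from about 0.425 to 0.95 m from the base axis. Payload 3.5 kg.
Tool frame: the origin (TCP) lies on the centre line of the jaws, within the pads' length; the fingertips stand 17 mm ahead of it and the grasp point (between the pads) lies 2 mm behind it; z points along the fingers, y is the line along which they close (so a half turn about z gives the same grasp; the last joint's range is limited). The gripper opens to 85 mm and grips with 20 to 120 N. Pads are 22 mm wide; open, the fingers measure 114 mm over their backs; the gripper's body (76 mm by 85 mm) begins 54 mm behind the grasp point. The pads swing forward as they close: fully open they stand 13 mm farther back than shut.
Start: joints at [-1.43, 0.286, 1.577, -0, 1.279, -0.15], TCP at [0.194, -0.647, 0.248] pointing down, gripper open.
Joint ranges: [-2.77, 2.77], [-0.9, 2.22], [0.21, 2.48], [-1.53, 4.67], [0.24, 2.81], [-2.84, 2.84]. Speed limits (rad/s): [2.79, 2.79, 3.14, 3.14, 3.14, 3.14].

## Interface

Orientations are given as a unit quaternion [x, y, z, w].
In Python, from plant import ctrl gives the robot as it stands. The module is installed in compiled form; this text tells all that it offers.
- The arm moves only by the tool drive_tool, never from a script. Its argument "moves" is a list of rows, each a list of 3 entries, a list of its own where there are three numbers: the turn, a rotation vector about the tool's x, y, z in rad, then the shift along the tool's x, y, z in m, then the finger opening in m, from 0 to 0.0854. A call has 1 to 5 rows; each row shifts and turns the commanded pose from where the row before left it, along the tool's axes as they then stand; what a row does not reach is not made up. A row lasts 1/8 s, in which the tool goes at most 62.5 mm and 10.7 degrees, less where a joint would pass 70% of its speed; a pose out of reach is approached as far as the arm can. A call with a gripper value outside its range is refused whole. The fingers move at their own pace and stop on an object; "grip_force" is the grip in N (left out, the last holds). Time passes only in rows, so rows that do not move let the fingers close. It gives the time, the measured TCP pose, the force, the opening and the grip force at its end, in the units of the state.
- ctrl.get_state(): the state, without advancing time (a new reading comes with each control period).
- ctrl.read_camera(name): name is "side" or "top"; returns a dict with "image" (384x512x3 uint8, red, green, blue), "fx", "fy", "cx", "cy" (pixels), "dist" ([k1, k2, p1, p2, k3] as OpenCV has them; the pictures are not rectified), "R" (3x3) and "t" (3): a world point X has camera coordinates R X + t. Camera axes: x right, y down, z forward; pixel columns grow to the right and rows downward; lengths in m; the calibration is good to about 2 mm. A picture is of the moment at which its call begins. There is no depth.
- ctrl.sign_off(): hands the job in; it is judged then, once.
The state is a dict: "time": time; "qpos": joint angles; "dq": joint speeds; "joint_efforts": joint torques, N m; "eef_pos": TCP position; "tcp_rot": TCP orientation; "contact_force": force on the tool from outside, world axes, zero at the start; "wrist_torque": the same for the moment, N m; "opening": opening from 0.0 (shut) to 1.0 (fully open); "finger_force": force on a finger pad.
Only numpy, scipy, OpenCV 4.12 (cv2) and the standard library are available. Lean on these libraries where they do the work, as an engineer would, in place of code of your own. Each camera call takes 0.05 s, during which the arm holds its last target. There are 200 camera calls.

## Task

Take the lens barrel out of its foam tray and lay it in the V of the clamp on the bench, centred lengthways and with its brass lens end pointing away from the hinge; set it down, do not drop it. Then lower the clamp's blue lid gently onto it and finish while holding the lid pressed firmly down with the fingers, without using undue force, so that the barrel is pushed onto both faces of the V and a colleague can do up the thumbscrews. Leave the other things on the mat alone.

Things in the scene. Friction and masses are not known exactly. Their poses are not given: they have to be found in the camera images.
- barrel: Lens barrel: a plain black cylinder, 30 mm diameter, 96 mm long, 0.1 to 0.2 kg, brass ring and glass at one end. Origin at its middle, on its axis; its x axis runs along the cylinder, the lens end lies at -x, 48 mm from the origin. It starts lying level in the tray, its axis 35 mm above the bench.
- lens_end (a point): Centre of the barrel's lens end face (brass ring, glass), 48 mm from the barrel's origin along its -x.
- tray: Fixed blue tray, 130 x 130 mm, walls 12 mm high, floor 3 mm. Origin: centre of its underside. Across it, at x = -34 and +34 mm, stand two white foam bars, 12 mm thick (x), 84 mm long (y), tops 32 mm high, with 32 mm wide notches (floor 20 mm high) in which the barrel lies along the tray's x axis. Between the bars 56 mm are free for fingers.
- clamp: Aluminium V-clamp, bolted down. Origin: centre of the V, at bench level; x runs along the V towards the hinge, y left, z up. Base plate 12 mm thick, x -66 to +78 mm, y -36 to +36 mm. Hinge lugs: x 57 to 71 mm, up to 72 mm high. Two steel posts for the thumbscrews, 12 mm diameter, 56 mm high, at x = -52, y = +-28 mm.
- v_seat (a point): Where the middle of a well seated barrel's axis lies: over the clamp's origin, 41 mm high; axes as the clamp's. The barrel then has its x axis along this x (lens end away from the hinge), its top 56 mm high, its ends at x = +-48 mm.
- v_left: The left (+y) faces of the two 90 degree V saddles; same frame as the clamp. The saddles are 18 mm long, centred at x = -33 and +33 mm, 48 mm wide, tops 37 mm high, bottom of the V 20 mm high. Between them 48 mm are free for fingers, down to the base plate.
- v_right: The right (-y) faces of the two V saddles. Same frame as the clamp.
- lid (a joint): Angle of the blue lid, rad: 0 = closed, level, its pad on a seated barrel; grows as the free end rises; 1.57 = upright, its end 190 mm above the bench; end stop 2.1 (leaning back, away from the V); starts 1.6 to 2. Stiff friction hinge: it stays where it is left, turns with under 0.25 N m, and its weight alone hardly presses on the barrel.
- lid_bar: The lid's bar; origin on the hinge line, at its middle. Closed, its axes are the clamp's and it runs along -x. 8 mm thick (z -4 to +4 mm), 28 mm wide; at its free end, 107 to 125 mm from the hinge line, a cross bar 74 mm wide with two brass thumbscrew heads (14 mm wide, 9 mm high) on the outer face, at y = +-28 mm. Rubber pad, 28 mm long, underneath at x = -64 mm.
- lid_top (a point): Point on the lid's outer face (upper when closed), on its centre line, 84 mm from the hinge line: a good place to push. 69 mm above the bench when closed.
- lid_hinge (a point): The lid's hinge line, at its middle: 64 mm from the clamp's origin along its x, 65 mm above the bench; it runs along the clamp's y. Fixed, axes as the clamp's.
- diecast_box: Bystander: grey die-cast metal box, 114 x 64 x 53 mm. Origin under its centre.
- multimeter: Bystander: yellow hand multimeter lying flat, 180 x 86 x 46 mm. Origin under its centre.
- solder_reel: Bystander: orange solder reel standing on its flange, 62 mm diameter, 40 mm high. Origin under its centre.
- screwdriver: Bystander: screwdriver with a red handle, 170 mm long, lying flat.
There are look-alikes about, which are no part of the job. There is more than one size of the barrel; the job needs the smallest.

How it is judged:
On the way, in this order (a step that is already met when the one before it is completed fails the run):
1. the barrel lies in the V, centred, lens end away from the hinge, let go, with the lid still open (x of barrel in the frame of clamp between -0.009 and 0.009 m and y of barrel in the frame of clamp between -0.003 and 0.003 m and z of barrel in the frame of clamp between 0.0385 and 0.0435 m and angle between the x axis of barrel and the x axis of clamp, either way round below 0.05 rad and x of lens_end in the frame of clamp below -0.03 m and contact force between the fingers and barrel below 0.1 N and value of joint lid above 0.8 rad), for 0.2 s.
2. the lid is lowered onto the seated barrel (x of barrel in the frame of clamp between -0.009 and 0.009 m and y of barrel in the frame of clamp between -0.003 and 0.003 m and z of barrel in the frame of clamp between 0.0385 and 0.0435 m and angle between the x axis of barrel and the x axis of clamp, either way round below 0.05 rad and x of lens_end in the frame of clamp below -0.03 m and contact force between the fingers and barrel below 0.1 N and value of joint lid below 0.06 rad), for 0.2 s.
At the end, for the whole second after the job is handed in: Barrel untouched in the V: 9 mm lengthways, 3 mm sideways and in height, 0.05 rad, lens end away from the hinge. Lid within 0.06 rad of level. Through the last second, at rest: fingers on lid over 2 N, lid on barrel over 3 N, barrel on each side of the V over 3 N (all of step 2 and value of joint lid above -0.06 rad and contact force between barrel and v_left above 3 N and contact force between barrel and v_right above 3 N and contact force between barrel and lid_bar above 3 N and contact force between the fingers and lid_bar above 2 N and contact force between the arm and barrel below 0.1 N and linear speed of barrel below 0.02 m/s); the arm keeps its last pose, push and grip.
It fails at once if the lens barrel is dropped (moves unheld at more than 0.4 m/s) (linear speed of barrel above 0.4 m/s and contact force between the fingers and barrel below 0.1 N).
It fails at once if the lid is slammed (closes faster than 4 rad/s) (velocity of joint lid below -4 rad/s).
It fails at once if undue force: more than 70 N between lid and barrel (contact force between barrel and lid_bar above 70 N).
It fails at once if a bystander is shoved by more than 25 mm (distance of any of diecast_box, multimeter, solder_reel, screwdriver from where it was at the start of the episode above 0.025 m).
It also fails if it takes over 56 s, if anything falls off the work surface, if the arm or the gripper's body presses on something with over 40 N, if the wrist force passes 120 N, or if a joint passes its speed limit or range.

## Working session

There is one attempt and no reset: what is moved stays moved. The work goes in short steps, Python scripts to look and compute and a tool call to move; the robot and the scene stay as the last step left them, time stands still between calls to the robot, and variables do not carry over. Pictures are saved under pics/ and viewed, at most 10 in all, crops included, and the job is handed in when it is done.

Besides the shell and the picture viewer there is one more tool, called after "Request:" as name([rows], argument=value, ...), one row to a line, values as JSON. drive_tool: Moves the arm, as the interface text tells. Its arguments: {"type":"object","properties":{"moves":{"type":"array","items":{"type":"array"}},"grip_force":{"type":"number"}},"required":["moves"]}

```bash
mkdir -p pics; cat > h.py <<'E'
import numpy as np, cv2
from plant import ctrl
def cam(name,save=None):
    c=ctrl.read_camera(name); 
    if save: cv2.imwrite('pics/'+save,cv2.cvtColor(c['image'],cv2.COLOR_RGB2BGR))
    K=np.array([[c['fx'],0,c['cx']],[0,c['fy'],c['cy']],[0,0,1.]])
    return dict(img=c['image'],K=K,d=np.array(c['dist'],float),R=np.array(c['R']),t=np.array(c['t']).ravel())
def ray(c,px,z):
    "world point(s) at height z seen at pixel(s) px"
    p=cv2.undistortPoints(np.array(px,float).reshape(-1,1,2),c['K'],c['d']).reshape(-1,2)
    d=np.c_[p,np.ones(len(p))]@c['R']; o=-c['R'].T@c['t']
    return o+d*((z-o[2])/d[:,2])[:,None]
def proj(c,X):
    return cv2.projectPoints(np.array(X,float).reshape(-1,1,3),cv2.Rodrigues(c['R'])[0],c['t'],c['K'],c['d'])[0].reshape(-1,2)
E
python3 - <<'E'
from h import *
for n in('top','side'):
    c=cam(n,n+'0.png'); print(n,-c['R'].T@c['t'],c['R'][2],c['K'][0,0])
s=ctrl.get_state(); print({k:np.round(v,3) for k,v in s.items()})
E
```

```text
top [ 2.92591088e-01 -4.85163466e-04  1.39350570e+00] [ 0.22396927 -0.02359801 -0.97431047] 477.30241953622755
side [0.39150683 0.82499791 0.7820352 ] [ 0.16886149 -0.76030551 -0.62723308] 391.4441575008115
{'time': np.float64(0.1), 'qpos': array([-1.43 ,  0.287,  1.578, -0.   ,  1.279, -0.15 ]), 'dq': array([ 0.001, -0.002, -0.003, -0.001,  0.001,  0.   ]), 'joint_efforts': array([ 1.0000e-03, -4.0729e+01, -2.9370e+01, -0.0000e+00,  3.0000e-03,
        0.0000e+00]), 'eef_pos': array([ 0.193, -0.646,  0.247]), 'tcp_rot': array([ 0.989,  0.145,  0.   , -0.001]), 'contact_force': array([-0.87 ,  0.68 ,  0.255]), 'wrist_torque': array([-0.04 ,  0.013, -0.075]), 'finger_force': np.float64(0.0), 'opening': np.float64(1.001)}
```

View pics/top0.png

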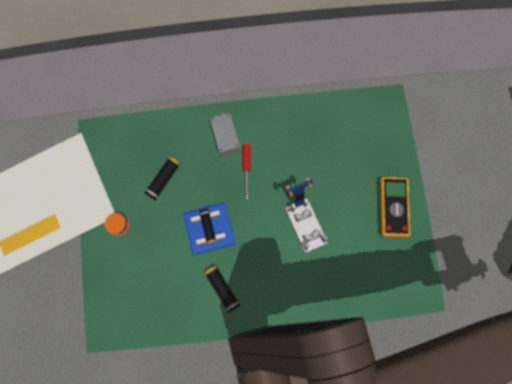

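View pics/side0.png

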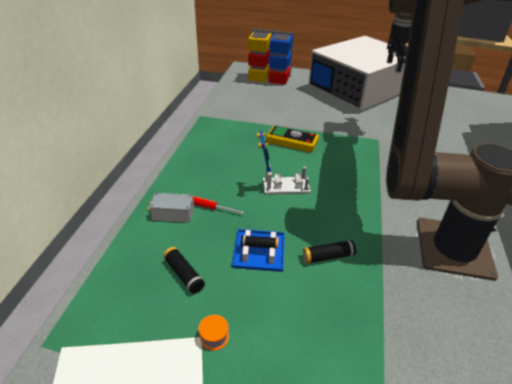

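The top view shows the tray at about (209,228) with a barrel in it, the clamp at about (306,222) with its lid open towards (300,193), and two larger look-alike barrels loose on the mat. I'll enlarge both areas.

```bash
python3 - <<'E'
import cv2,numpy as np
t=cv2.imread('pics/top0.png'); s=cv2.imread('pics/side0.png')
f=lambda im,x,y,w,h:cv2.resize(im[y:y+h,x:x+w],(400,300),interpolation=cv2.INTER_CUBIC)
cv2.imwrite('pics/z0.png',np.vstack([np.hstack([f(t,169,198,80,60),f(t,265,175,80,60)]),np.hstack([f(s,219,220,80,60),f(s,235,125,100,75)])]))
E
```

```text
(no output)
```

View pics/z0.png

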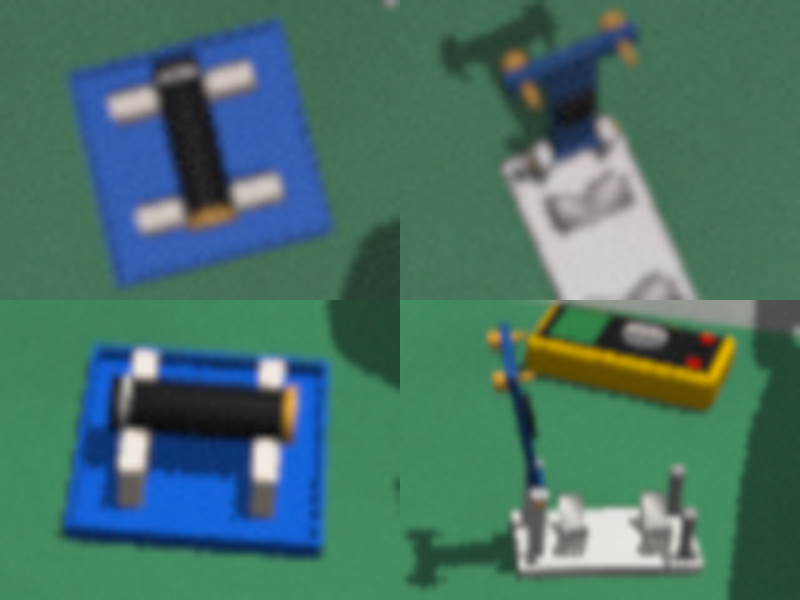

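```bash
cat > fit.py <<'E'
from h import *
from scipy.optimize import minimize
from itertools import product
box=lambda x0,x1,y0,y1,z0,z1:np.array(list(product((x0,x1),(y0,y1),(z0,z1))))
def cyl(r,h,ax,c):
    a=np.linspace(0,2*np.pi,24); p=np.r_[np.c_[r*np.cos(a),r*np.sin(a),a*0],np.c_[r*np.cos(a),r*np.sin(a),a*0+h]]
    if ax=='x': p=np.c_[p[:,2]-h/2,p[:,0],p[:,1]]
    return p+c
def tray(): return [box(-.065,.065,-.065,.065,0,.012)]
def barrel(s=0): return [cyl(.015,.096,'x',[s,0,.035])]
def clamp(a):
    P=[box(-.066,.078,-.036,.036,0,.012)]
    for x in(-.033,.033):
        for sg in(1,-1):
            P.append(np.array([[x+e,sg*y,z] for e in(-.009,.009) for y,z in((0,.012),(.024,.012),(.024,.037),(.017,.037),(0,.02))]))
    for sg in(1,-1): P.append(cyl(.006,.056,'z',[-.052,sg*.028,0]))
    for sg in(1,-1): P.append(box(.057,.071,sg*.016,sg*.024,.012,.072))
    L=[box(-.125,0,-.014,.014,-.004,.004),box(-.125,-.107,-.037,.037,-.004,.004),box(-.078,-.05,-.012,.012,-.009,-.004)]
    L+=[cyl(.007,.009,'z',[-.116,sg*.028,.004]) for sg in(1,-1)]
    R=np.array([[np.cos(a),0,np.sin(a)],[0,1,0],[-np.sin(a),0,np.cos(a)]])
    return P+[l@R.T+[.064,0,.065] for l in L]
def place(P,x,y,w):
    c,s=np.cos(w),np.sin(w); R=np.array([[c,-s,0],[s,c,0],[0,0,1]]); return [p@R.T+[x,y,0] for p in P]
S=4
def render(c,P,shape=(384,512)):
    m=np.zeros((shape[0]*S,shape[1]*S),np.uint8)
    for p in P:
        h=cv2.convexHull(((proj(c,p)+.5)*S*16-8).astype(np.int32)); cv2.fillConvexPoly(m,h,255,shift=4)
    return cv2.resize(m,shape[::-1],interpolation=cv2.INTER_AREA).astype(float)/255
def nongreen(i):
    i=cv2.GaussianBlur(i,(3,3),0).astype(float); return np.clip((15-(i[...,1]-np.maximum(i[...,0],i[...,2])))/15,0,1)
def black(i):
    i=i.astype(float); return ((i.max(2)<75)|(i[...,0]>i[...,2]+45))*1.
def fit(cams,masks,rois,model,x0,step):
    def cost(v): return sum((np.abs(render(c,model(v))-m)*r).sum() for c,m,r in zip(cams,masks,rois))
    sim=np.array([x0]+[np.array(x0)+np.eye(len(x0))[i]*step[i] for i in range(len(x0))])
    r=minimize(cost,x0,method='Nelder-Mead',options=dict(initial_simplex=sim,maxfev=350,xatol=1e-4,fatol=.1)); return r.x,r.fun
def roi(x0,y0,x1,y1,ex=None):
    m=np.zeros((384,512)); m[y0:y1,x0:x1]=1
    if ex: m[ex[1]:ex[3],ex[0]:ex[2]]=0
    return m
def overlay(c,Ps,x,y,w,h,k):
    im=cv2.resize(c['img'][y:y+h,x:x+w],(w*k,h*k),interpolation=cv2.INTER_CUBIC)[...,::-1].copy()
    for P in Ps: cv2.polylines(im,[cv2.convexHull(((proj(c,P)+.5-[x,y])*k).astype(np.int32))],True,(0,0,255),1)
    return im
E
cat > r1.py <<'E'
from fit import *
t=cam('top');s=cam('side'); C=[t,s]
print(ray(t,[[209,228],[306,225]],.012))
g=ray(t,[[209,228]],.012)[0]
tr,f=fit(C,[nongreen(c['img']) for c in C],[roi(178,198,240,259),roi(225,224,294,276)],lambda v:place(tray(),*v),[g[0],g[1],.2],[.02,.02,.1]); print('tray',tr,f)
bm=[]
for c,r in zip(C,[roi(190,200,228,250),roi(238,228,284,252)]):
    m=(black(c['img'])*r).astype(np.uint8); m=cv2.morphologyEx(m,cv2.MORPH_OPEN,np.ones((2,2),np.uint8)); o=np.zeros_like(m); cv2.fillConvexPoly(o,cv2.convexHull(cv2.findNonZero(m)),1); bm.append(o.astype(float))
br,f=fit(C,bm,[roi(180,195,240,259),roi(225,224,294,276)],lambda v:place(barrel(),*v),list(tr),[.02,.01,.1]); print('barrel',br,f)
g=ray(t,[[306,225]],.012)[0]
R=[roi(272,170,340,262),roi(248,125,322,200,(268,0,330,155))]
best=min((fit(C,[nongreen(c['img']) for c in C],R,lambda v:place(clamp(v[3]),*v[:3]),[g[0],g[1],w,1.8],[.02,.02,.15,.15]) for w in(.2,.4)),key=lambda r:r[1]); cl=best[0]; print('clamp',best)
np.save('fit.npy',np.r_[br,cl])
tp=place(tray(),*tr)+place(barrel(),*br); cp=place(clamp(cl[3]),*cl[:3])
A=overlay(t,tp,169,198,80,60,5);B=overlay(t,cp,260,165,100,100,4)[:300]; B=overlay(t,cp,256,165,100,100,4)
D=overlay(s,tp,219,220,80,60,5);E=overlay(s,cp,235,120,100,85,4)[:300]
cv2.imwrite('pics/z1.png',np.hstack([np.vstack([A,D]),np.vstack([cv2.resize(B,(300,300)),cv2.resize(E,(300,300))])]))
E
python3 r1.py
```

```text
[[ 0.52452251  0.13353177  0.012     ]
 [ 0.50089849 -0.14984382  0.012     ]]
tray [0.52464632 0.13426959 0.14003047] 276.7803921568628
barrel [0.52082649 0.13556258 0.16205332] 221.3411764705882
clamp (array([ 0.49496207, -0.15168413,  0.28648902,  1.7770616 ]), np.float64(393.4980392156862))
```

View pics/z1.png

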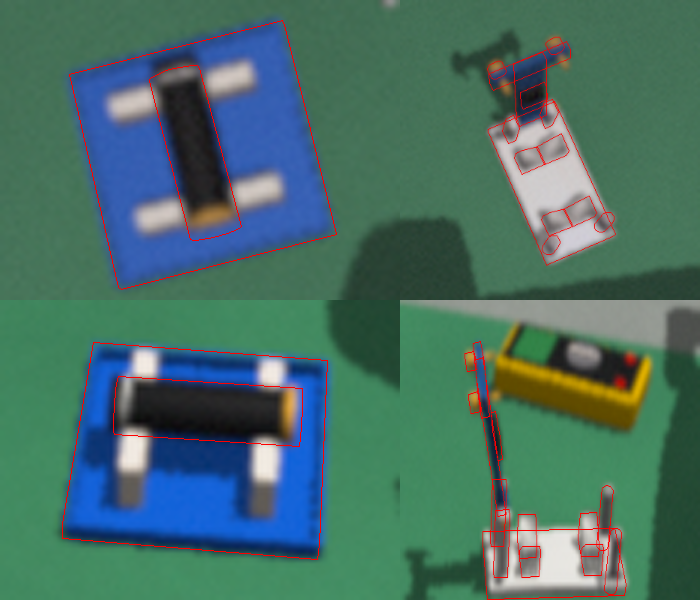

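The clamp and tray outlines match the model well. The barrel fit is pulled a few mm by the shadow at its far end, so I'll pin its slide from the brass end instead.

```bash
python3 - <<'E'
from h import *
t=cam('top');s=cam('side'); w=.145; T=np.array([.5246,.1343])
for c,p,z in((t,[211.1,242.7],.045),(t,[209.5,237.5],.05),(s,[277.7,241.9],.037)):
    X=ray(c,[p],z)[0,:2]; d=X-T; print(X, d@[np.cos(w),np.sin(w)], d@[-np.sin(w),np.cos(w)])
E
```

```text
[0.47623683 0.12825414] -0.04872922250050022 0.0010056948898253854
[0.4908342  0.13092631] -0.03389893009882883 0.0015406188343386354
[0.47643047 0.12670822] -0.04876098485799826 -0.0005519764575977665
```

Request:
drive_tool([
  [[0, 0, 0], [0.041, -0.0338, -0.006], 0.0854],
  [[0, 0, 0], [0.041, -0.0338, -0.006], 0.0854],
  [[0, 0, 0], [0.041, -0.0338, -0.006], 0.0854],
  [[0, 0, 0], [0.041, -0.0338, -0.006], 0.0854],
  [[0, 0, 0], [0.041, -0.0338, -0.006], 0.0854],
])

```text
time: 0.92
eef_pos: [0.3422, -0.4244, 0.2787]
tcp_rot: [0.989, 0.145, 0.0, 0.0]
contact_force: [-0.0, -0.0, -0.2]
opening: 1.001
finger_force: 0.0
```

Request:
drive_tool([
  [[0, 0, 0], [0.041, -0.0338, 0], 0.0854],
  [[0, 0, 0], [0.041, -0.0338, 0], 0.0854],
  [[0, 0, 0], [0.041, -0.0338, 0], 0.0854],
  [[0, 0, 0], [0.041, -0.0338, 0], 0.0854],
])

```text
time: 1.42
eef_pos: [0.4606, -0.2479, 0.2786]
tcp_rot: [0.989, 0.145, 0.0, 0.0]
contact_force: [0.5, 0.2, 0.2]
opening: 0.998
finger_force: 0.0
```

Request:
drive_tool([
  [[0, 0, 0], [0.0243, -0.0497, 0], 0.0854],
  [[0, 0, 0], [0.0243, -0.0497, 0], 0.0854],
  [[0, 0, 0], [0.0243, -0.0497, 0], 0.0854],
  [[0, 0, 0], [0.0243, -0.0497, 0], 0.0854],
  [[0, 0, 0], [0.0243, -0.0497, 0], 0.0854],
])

```text
time: 2.05
eef_pos: [0.505, 0.0253, 0.2786]
tcp_rot: [0.989, 0.145, 0.0, 0.0]
contact_force: [1.2, 0.2, 0.3]
opening: 1.001
finger_force: 0.0
```

Request:
drive_tool([
  [[0, 0, 0], [0.0243, -0.0497, 0], 0.0854],
  [[0, 0, 0], [0.0243, -0.0497, 0], 0.0854],
  [[0, 0, 0.146], [0, 0, 0.04], 0.07],
  [[0, 0, 0], [0, 0, 0.06], 0.07],
  [[0, 0, 0], [0, 0, 0.05], 0.07],
])

```text
time: 2.68
eef_pos: [0.5225, 0.133, 0.1265]
tcp_rot: [0.997, 0.073, -0.0, 0.0]
contact_force: [0.4, 0.7, -0.2]
opening: 0.817
finger_force: 0.0
```

Request:
drive_tool([
  [[0, 0, 0], [0, 0, 0], 0.07],
])

```text
time: 2.8
eef_pos: [0.5195, 0.1325, 0.1238]
tcp_rot: [0.997, 0.072, -0.005, -0.0]
contact_force: [0.2, -0.6, 0.7]
opening: 0.82
finger_force: 0.0
```

```bash
python3 - <<'E'
from h import *
c=cam('side');s=ctrl.get_state(); print(s['eef_pos'],s['tcp_rot'],s['qpos'],s['dq'])
c=cam('top');s=ctrl.get_state(); print(s['eef_pos'],s['tcp_rot'])
E
```

```text
[0.52207065 0.13260886 0.12727428] [ 9.97379329e-01  7.23265968e-02 -1.82646551e-03 -4.13604348e-05] [6.02945376e-02 1.24474078e-01 2.00367180e+00 4.53007388e-05
 1.01710044e+00 1.48628712e+00] [-0.00351814 -0.04958558 -0.07078747 -0.00105734 -0.00522053 -0.00125107]
[0.52387042 0.13267817 0.12964629] [ 9.97380640e-01  7.23283926e-02  6.80657798e-04 -5.09803983e-06]
```

Request:
drive_tool([
  [[0, 0, 0], [0, -0.0014, 0.035], 0.07],
  [[0, 0, 0], [0, 0, 0.03], 0.07],
  [[0, 0, 0], [0, 0, 0.02], 0.07],
  [[0, 0, 0], [0, 0, 0.0116], 0.07],
  [[0, 0, 0], [0, 0, 0], 0.07],
])

```text
time: 3.52
eef_pos: [0.524, 0.1341, 0.0331]
tcp_rot: [0.997, 0.072, 0.001, 0.0]
contact_force: [-0.5, 0.3, -0.8]
opening: 0.822
finger_force: 0.0
```

Request:
drive_tool([
  [[0, 0, 0], [0, 0, 0], 0.07],
  [[0, 0, 0], [0, 0, 0], 0.07],
])

```text
time: 3.78
eef_pos: [0.5238, 0.1341, 0.033]
tcp_rot: [0.997, 0.072, 0.001, 0.0]
contact_force: [0.8, 0.3, 0.2]
opening: 0.817
finger_force: 0.0
```

Request:
drive_tool([
  [[0, 0, 0], [0, 0, 0], 0.045],
  [[0, 0, 0], [0, 0, 0], 0.034],
  [[0, 0, 0], [0, 0, 0], 0.024],
  [[0, 0, 0], [0, 0, 0], 0.02],
  [[0, 0, 0], [0, 0, 0], 0.02],
], grip_force=40)

```text
time: 4.4
eef_pos: [0.523, 0.1341, 0.032]
tcp_rot: [0.997, 0.072, 0.0, -0.0]
contact_force: [-1.8, 1.0, 3.4]
opening: 0.337
finger_force: 39.3
```

Request:
drive_tool([
  [[0, 0, 0], [0, 0, 0], 0.02],
  [[0, 0, 0], [0, 0, 0], 0.02],
  [[0, 0, 0], [0, 0, -0.01], 0.02],
  [[0, 0, 0], [0, 0, -0.02], 0.02],
  [[0, 0, 0], [0, 0, -0.03], 0.02],
])

```text
time: 5.03
eef_pos: [0.5216, 0.1339, 0.091]
tcp_rot: [0.997, 0.072, -0.002, 0.0]
contact_force: [-0.0, 0.4, -1.0]
opening: 0.338
finger_force: 39.6
```

Request:
drive_tool([
  [[0, 0, 0], [0, 0, -0.04], 0.02],
  [[0, 0, 0], [0, 0, -0.03], 0.02],
  [[0, 0, 0], [0, 0, 0], 0.02],
  [[0, 0, 0], [0, 0, 0], 0.02],
])

```text
time: 5.52
eef_pos: [0.5218, 0.1339, 0.1601]
tcp_rot: [0.997, 0.072, -0.001, -0.0]
contact_force: [0.7, 0.0, -1.8]
opening: 0.338
finger_force: 39.6
```

Request:
drive_tool([
  [[0, 0, -0.1425], [0, 0, 0], 0.02],
  [[0, 0, 0], [-0.01785, 0.0444, 0], 0.02],
  [[0, 0, 0], [-0.01785, 0.0444, 0], 0.02],
  [[0, 0, 0], [-0.01785, 0.0444, 0], 0.02],
  [[0, 0, 0], [-0.01785, 0.0444, 0], 0.02],
])

```text
time: 6.15
eef_pos: [0.503, -0.0575, 0.1592]
tcp_rot: [0.99, 0.143, -0.002, -0.001]
contact_force: [0.1, -0.5, -1.4]
opening: 0.336
finger_force: 39.7
```

Request:
drive_tool([
  [[0, 0, 0], [-0.01785, 0.0444, 0], 0.02],
  [[0, 0, 0], [-0.01785, 0.0444, 0], 0.02],
  [[0, 0, 0], [0, 0, 0.03], 0.02],
  [[0, 0, 0], [0, 0, 0.02], 0.02],
  [[0, 0, 0], [0, 0, 0.01], 0.02],
])

```text
time: 6.78
eef_pos: [0.4935, -0.1509, 0.0982]
tcp_rot: [0.99, 0.143, -0.003, -0.002]
contact_force: [-0.5, -0.4, -1.4]
opening: 0.334
finger_force: 39.8
```

Request:
drive_tool([
  [[0, 0, 0], [0, 0, 0], 0.02],
  [[0, 0, 0], [0, 0, 0], 0.02],
  [[0, 0, 0], [0, 0, 0], 0.02],
])

```text
time: 7.15
eef_pos: [0.4963, -0.1519, 0.1027]
tcp_rot: [0.99, 0.143, 0.001, 0.001]
contact_force: [0.5, 0.2, -1.8]
opening: 0.34
finger_force: 39.8
```

```bash
cat > r2.py <<'E'
from fit import *
import sys
t=cam('top');s=cam('side'); st=ctrl.get_state(); p=st['eef_pos']; q=st['tcp_rot']; psi=2*np.arctan2(q[1],q[0]); print(p,q,psi)
cl=np.load('fit.npy')[3:]
cp=place(clamp(cl[3]),*cl[:3])
b=place([cyl(.015,.096,'x',[0,0,p[2]+.002])],p[0],p[1],psi)
cv2.imwrite('pics/'+sys.argv[1],np.hstack([overlay(t,cp+b,262,165,80,100,5),overlay(s,cp+b,243,110,80,100,5)]))
E
python3 r2.py z2.png
```

```text
[ 0.49612661 -0.1519223   0.10254228] [9.89682992e-01 1.43272258e-01 6.39704426e-04 4.75074175e-04] 0.28753408981538114
```

View pics/z2.png

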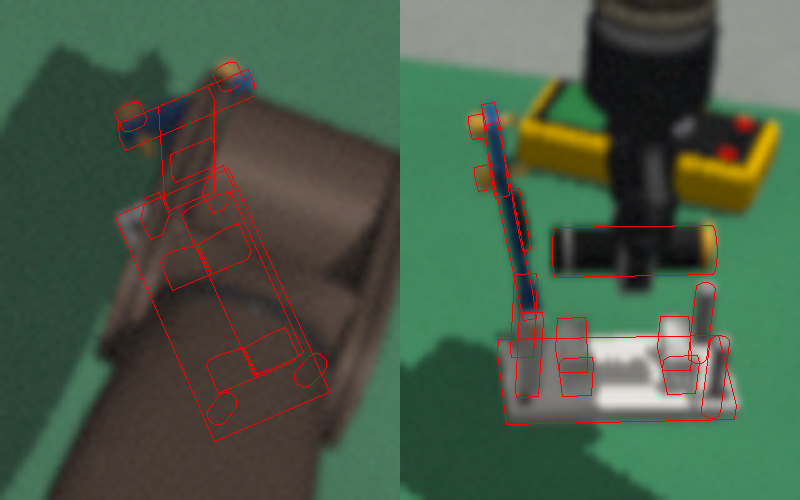

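Request:
drive_tool([
  [[0, 0, 0], [-0.001, 0, 0.02], 0.02],
  [[0, 0, 0], [0, 0, 0.018], 0.02],
  [[0, 0, 0], [0, 0, 0.012], 0.02],
  [[0, 0, 0], [0, 0, 0.006], 0.02],
  [[0, 0, 0], [0, 0, 0], 0.02],
])

```text
time: 7.88
eef_pos: [0.4945, -0.152, 0.0453]
tcp_rot: [0.99, 0.143, -0.0, -0.0]
contact_force: [0.4, 0.7, -0.8]
opening: 0.341
finger_force: 39.8
```

Request:
drive_tool([
  [[0, 0, 0], [0, 0, 0.002], 0.02],
  [[0, 0, 0], [0, 0, 0], 0.02],
  [[0, 0, 0], [0, 0, 0], 0.02],
])

```text
time: 8.25
eef_pos: [0.4949, -0.1522, 0.0441]
tcp_rot: [0.99, 0.143, 0.0, 0.0]
contact_force: [-0.6, 0.2, -0.2]
opening: 0.34
finger_force: 39.8
```

Request:
drive_tool([
  [[0, 0, 0], [0, 0, 0.002], 0.02],
  [[0, 0, 0], [0, 0, 0], 0.02],
  [[0, 0, 0], [0, 0, 0], 0.02],
])

```text
time: 8.62
eef_pos: [0.4947, -0.1521, 0.0417]
tcp_rot: [0.99, 0.143, -0.0, -0.0]
contact_force: [-0.6, -0.6, -1.1]
opening: 0.343
finger_force: 39.8
```

Request:
drive_tool([
  [[0, 0, 0], [0, 0, 0.0015], 0.02],
  [[0, 0, 0], [0, 0, 0], 0.02],
  [[0, 0, 0], [0, 0, 0], 0.02],
])

```text
time: 9.0
eef_pos: [0.4947, -0.1521, 0.0402]
tcp_rot: [0.99, 0.143, -0.0, -0.0]
contact_force: [0.5, -0.5, -1.1]
opening: 0.335
finger_force: 39.8
```

Request:
drive_tool([
  [[0, 0, 0], [0, 0, 0.0015], 0.02],
  [[0, 0, 0], [0, 0, 0], 0.02],
  [[0, 0, 0], [0, 0, 0], 0.02],
])

```text
time: 9.38
eef_pos: [0.4946, -0.1521, 0.0387]
tcp_rot: [0.99, 0.143, -0.0, -0.0]
contact_force: [0.4, -0.0, -1.2]
opening: 0.34
finger_force: 39.9
```

Request:
drive_tool([
  [[0, 0, 0], [0, 0, 0.001], 0.02],
  [[0, 0, 0], [0, 0, 0], 0.02],
  [[0, 0, 0], [0, 0, 0], 0.02],
])

```text
time: 9.75
eef_pos: [0.4947, -0.1521, 0.0385]
tcp_rot: [0.99, 0.143, -0.0, -0.0]
contact_force: [-2.7, 0.7, 5.4]
opening: 0.338
finger_force: 40.5
```

Request:
drive_tool([
  [[0, 0, 0], [0, 0, 0.001], 0.02],
  [[0, 0, 0], [0, 0, 0], 0.02],
  [[0, 0, 0], [0, 0, 0], 0.02],
])

```text
time: 10.12
eef_pos: [0.4947, -0.1521, 0.0385]
tcp_rot: [0.99, 0.143, -0.001, -0.0]
contact_force: [-5.9, 3.3, 11.2]
opening: 0.34
finger_force: 41.0
```

Request:
drive_tool([
  [[0, 0, 0], [0, 0, -0.0012], 0.02],
  [[0, 0, 0], [0, 0, 0], 0.02],
  [[0, 0, 0], [0, 0, 0], 0.032],
  [[0, 0, 0], [0, 0, 0], 0.036],
  [[0, 0, 0], [0, 0, 0], 0.045],
], grip_force=20)

```text
time: 10.75
eef_pos: [0.4947, -0.1521, 0.0377]
tcp_rot: [0.99, 0.143, -0.0, -0.0]
contact_force: [0.7, 0.0, 0.1]
opening: 0.53
finger_force: 0.0
```

Request:
drive_tool([
  [[0, 0, 0], [0, 0, 0], 0.055],
  [[0, 0, 0], [0, 0, 0], 0.06],
  [[0, 0, 0], [0, 0, 0], 0.06],
])

```text
time: 11.12
eef_pos: [0.4947, -0.1521, 0.0379]
tcp_rot: [0.99, 0.143, 0.0, 0.0]
contact_force: [-0.2, 0.4, 0.5]
opening: 0.705
finger_force: 0.0
```

Request:
drive_tool([
  [[0, 0, 0], [0, 0, -0.01], 0.06],
  [[0, 0, 0], [0, 0, -0.03], 0.06],
  [[0, 0, 0], [0, 0, -0.05], 0.06],
  [[0, 0, 0], [0, 0, -0.05], 0.06],
  [[0, 0, 0], [0, 0, -0.03], 0.06],
])

```text
time: 11.75
eef_pos: [0.4956, -0.1526, 0.212]
tcp_rot: [0.99, 0.143, 0.002, 0.002]
contact_force: [0.7, -0.8, -0.3]
opening: 0.706
finger_force: 0.0
```

Request:
drive_tool([
  [[0, 0, 0], [0, 0, -0.05], 0.0],
  [[0, 0, 0], [0.035, 0, 0], 0.0],
  [[0, 0, 0], [0.035, 0, 0], 0.0],
  [[0, 0, 0], [0.035, 0, 0], 0.0],
  [[0, 0, 0], [0.035, 0, 0], 0.0],
])

```text
time: 12.38
eef_pos: [0.6299, -0.112, 0.2588]
tcp_rot: [0.99, 0.143, 0.0, 0.0]
contact_force: [-0.2, -0.1, 0.1]
opening: 0.001
finger_force: 0.0
```

Request:
drive_tool([
  [[0, 0, 0], [0, 0, 0], 0.0],
  [[0, 0, 0], [0, 0, 0], 0.0],
  [[0, 0, 0], [0, 0, 0], 0.0],
])

```text
time: 12.75
eef_pos: [0.6281, -0.1127, 0.2582]
tcp_rot: [0.99, 0.143, -0.0, 0.0]
contact_force: [-0.6, 0.0, -0.4]
opening: -0.001
finger_force: 0.0
```

```bash
cat > r3.py <<'E'
from fit import *
import sys
t=cam('top');s=cam('side'); st=ctrl.get_state(); p=st['eef_pos']; q=st['tcp_rot']
cl=np.load('fit.npy')[3:]; a=float(sys.argv[2])
d=p[:2]-cl[:2]; c,n=np.cos(cl[2]),np.sin(cl[2]); print('TCP in clamp',d@[c,n],d@[-n,c],p[2],'psi err',2*np.arctan2(q[1],q[0])-cl[2],st['contact_force'])
cp=place(clamp(a)[-5:]+[cyl(.015,.096,'x',[0,0,.041])],*cl[:3])
cv2.imwrite('pics/'+sys.argv[1],np.hstack([overlay(t,cp,262,165,80,100,5),overlay(s,cp,243,110,80,100,5)]))
E
python3 r3.py z3.png 1.777
```

```text
TCP in clamp 0.13891836781733033 -0.00031920123166300835 0.25829597085816036 psi err 0.00014576769686747149 [0.05549257 0.98195985 0.39014557]
```

View pics/z3.png

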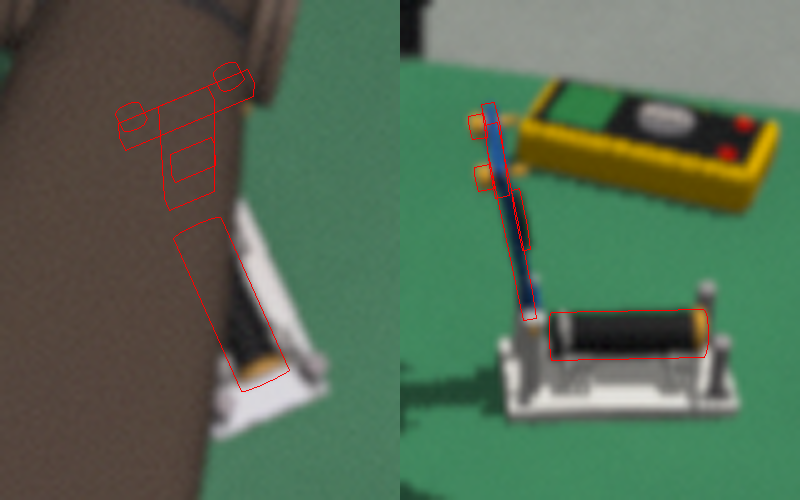

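Both views show the barrel lying in the V, with the outline matching the seated model and the brass end at the post side (side view crop about (700,330)). Next I'll go behind the lid with the fingers shut.

Request:
drive_tool([
  [[0, 0, 0], [0, 0, 0.04], 0.0],
  [[0, 0, 0], [0, 0, 0.035], 0.0],
  [[0, 0, 0], [0, 0, 0.017], 0.0],
  [[0, 0, 0], [0, 0, 0], 0.0],
  [[0, 0, 0], [-0.012, 0, 0], 0.0],
])

```text
time: 13.48
eef_pos: [0.6184, -0.1162, 0.1679]
tcp_rot: [0.99, 0.143, 0.001, 0.001]
contact_force: [0.1, 0.3, 1.8]
opening: 0.002
finger_force: 0.0
```

Request:
drive_tool([
  [[0, 0, 0], [-0.01, 0, 0], 0.0],
  [[0, 0, 0], [-0.01, 0, 0], 0.0],
  [[0, 0, 0], [-0.01, 0, 0], 0.0],
  [[0, 0, 0], [-0.01, 0, 0], 0.0],
  [[0, 0, 0], [-0.008, 0, 0], 0.0],
])

```text
time: 14.1
eef_pos: [0.5721, -0.1296, 0.1682]
tcp_rot: [0.99, 0.143, 0.002, 0.0]
contact_force: [1.0, 2.3, 6.4]
opening: -0.001
finger_force: 1.8
```

```bash
python3 r3.py z4.png 1.57
```

```text
TCP in clamp 0.07960101040622179 -0.0006657592356293456 0.16818802958033882 psi err 0.000552021031231309 [-0.76575723  0.16969241  6.82538153]
```

View pics/z4.png

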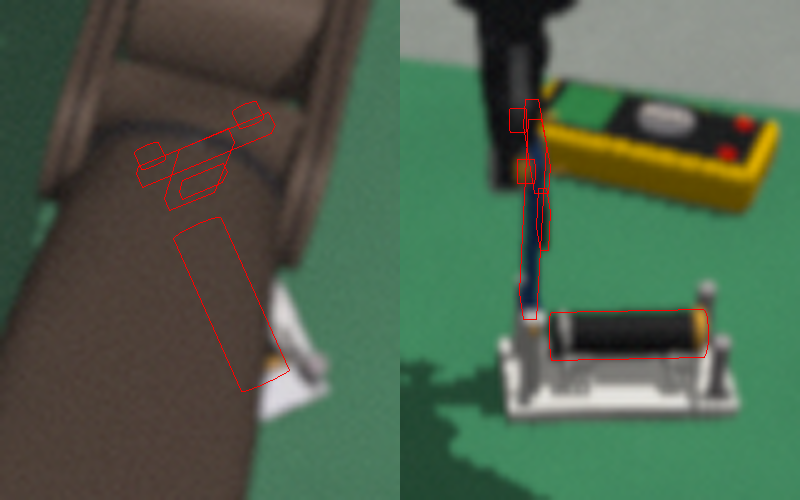

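Request:
drive_tool([
  [[0, 0, 0], [-0.012, 0, 0.0024], 0.0],
  [[0, 0, 0], [-0.0112, 0, 0.0018], 0.0],
  [[0, 0, 0], [-0.0101, 0, 0.003], 0.0],
  [[0, 0, 0], [-0.0096, 0, 0.0042], 0.0],
  [[0, 0, 0], [-0.0091, 0, 0.0053], 0.0],
])

```text
time: 14.82
eef_pos: [0.5206, -0.1443, 0.1485]
tcp_rot: [0.99, 0.143, -0.0, -0.0]
contact_force: [0.2, -0.3, 0.8]
opening: -0.001
finger_force: 0.5
```

Request:
drive_tool([
  [[0, 0, 0], [-0.0083, 0, 0.0065], 0.0],
  [[0, 0, 0], [-0.0074, 0, 0.0074], 0.0],
  [[0, 0, 0], [-0.0064, 0, 0.0083], 0.0],
])

```text
time: 15.2
eef_pos: [0.4997, -0.1505, 0.1263]
tcp_rot: [0.99, 0.143, -0.0, -0.0]
contact_force: [0.8, 0.6, 0.2]
opening: 0.005
finger_force: 0.3
```

```bash
python3 r3.py z5.png 0.55
```

```text
TCP in clamp 0.004116085358052963 0.0005512141704423167 0.12524888837277084 psi err 0.00037013845759781283 [-0.44568569  0.74566339  0.18202917]
```

View pics/z5.png

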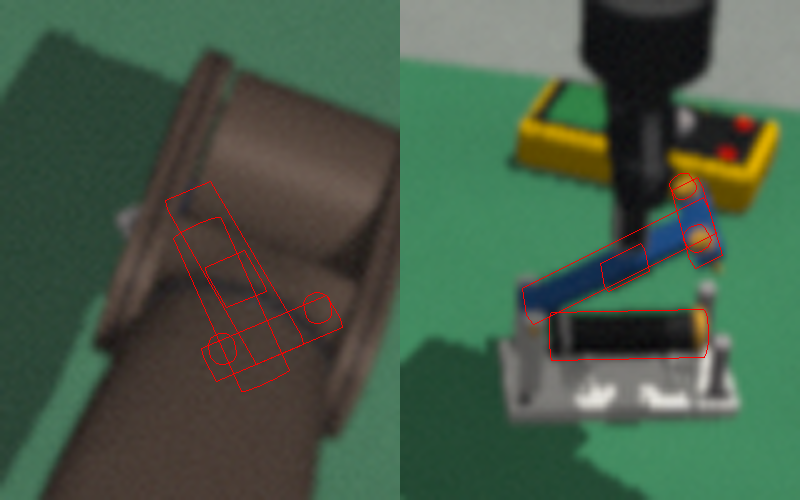

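The lid is following the fingers at about 0.5 rad, and the barrel hasn't moved. I'll continue down gently.

Request:
drive_tool([
  [[0, 0, 0], [-0.004, 0, 0.005], 0.0],
  [[0, 0, 0], [-0.004, 0, 0.009], 0.0],
  [[0, 0, 0], [-0.0025, 0, 0.008], 0.0],
  [[0, 0, 0], [-0.001, 0, 0.005], 0.0],
  [[0, 0, 0], [-0.001, 0, 0.004], 0.0],
])

```text
time: 15.92
eef_pos: [0.4881, -0.1538, 0.0955]
tcp_rot: [0.99, 0.143, -0.0, -0.0]
contact_force: [-0.4, -0.1, 0.3]
opening: -0.0
finger_force: 0.2
```

Request:
drive_tool([
  [[0, 0, 0], [0, 0, 0.002], 0.0],
  [[0, 0, 0], [0, 0, 0.002], 0.0],
  [[0, 0, 0], [0, 0, 0.001], 0.0],
  [[0, 0, 0], [0, 0, 0], 0.0],
])

```text
time: 16.42
eef_pos: [0.4884, -0.154, 0.0911]
tcp_rot: [0.99, 0.143, 0.0, 0.0]
contact_force: [-0.1, -0.5, 0.3]
opening: 0.002
finger_force: 0.0
```

Request:
drive_tool([
  [[0, 0, 0], [0, 0, 0.0015], 0.0],
  [[0, 0, 0], [0, 0, 0.0015], 0.0],
  [[0, 0, 0], [0, 0, 0.001], 0.0],
  [[0, 0, 0], [0, 0, 0], 0.0],
  [[0, 0, 0], [0, 0, 0], 0.0],
])

```text
time: 17.05
eef_pos: [0.4883, -0.1539, 0.087]
tcp_rot: [0.99, 0.143, -0.0, -0.0]
contact_force: [0.0, -0.3, -0.9]
opening: -0.002
finger_force: 0.0
```

Request:
drive_tool([
  [[0, 0, 0], [0, 0, 0.001], 0.0],
  [[0, 0, 0], [0, 0, 0], 0.0],
  [[0, 0, 0], [0, 0, 0], 0.0],
])

```text
time: 17.42
eef_pos: [0.4884, -0.154, 0.0862]
tcp_rot: [0.99, 0.143, 0.0, 0.0]
contact_force: [-1.0, 0.4, 1.9]
opening: -0.001
finger_force: 0.9
```

Request:
drive_tool([
  [[0, 0, 0], [0, 0, 0.001], 0.0],
  [[0, 0, 0], [0, 0, 0], 0.0],
  [[0, 0, 0], [0, 0, 0], 0.0],
])

```text
time: 17.8
eef_pos: [0.4884, -0.154, 0.0861]
tcp_rot: [0.99, 0.143, -0.0, -0.0]
contact_force: [-3.4, 1.4, 7.7]
opening: 0.0
finger_force: 3.6
```

Request:
drive_tool([
  [[0, 0, 0], [0, 0, 0.001], 0.0],
  [[0, 0, 0], [0, 0, 0], 0.0],
  [[0, 0, 0], [0, 0, 0], 0.0],
])

```text
time: 18.18
eef_pos: [0.4885, -0.154, 0.086]
tcp_rot: [0.99, 0.143, -0.001, -0.0]
contact_force: [-4.9, 1.2, 11.9]
opening: -0.001
finger_force: 6.2
```

Request:
drive_tool([
  [[0, 0, 0], [0, 0, 0.001], 0.0],
  [[0, 0, 0], [0, 0, 0.001], 0.0],
  [[0, 0, 0], [0, 0, 0], 0.0],
  [[0, 0, 0], [0, 0, 0], 0.0],
  [[0, 0, 0], [0, 0, 0], 0.0],
])

```text
time: 18.8
eef_pos: [0.4885, -0.1541, 0.0858]
tcp_rot: [0.99, 0.144, -0.001, -0.001]
contact_force: [-9.3, 3.5, 22.8]
opening: 0.0
finger_force: 11.4
```

```bash
python3 r3.py z6.png 0
```

```text
TCP in clamp -0.006814540249685024 -0.00046068254452484526 0.08584729000301727 psi err 0.0015502005552371911 [-10.48997882   4.23084716  23.92688395]
```

View pics/z6.png

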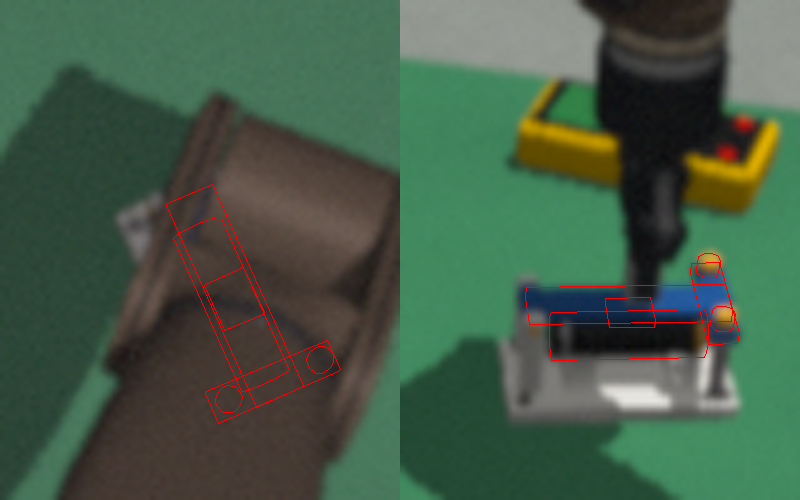

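The lid lies level on the barrel (the side view matches the closed outline), and the fingers press with about 23 N, so I'm handing in.

```bash
python3 -c "
from plant import ctrl
print(ctrl.get_state()['contact_force']); print(ctrl.sign_off())"
```

```text
[-10.48997882   4.23084716  23.92688395]
the job is handed in; nothing more can be done
None
```

The barrel is seated in the V with its lens end away from the hinge, and the lid is closed level on it, held down by the fingers with about 24 N; the job is handed in, but no verdict came back.

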